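# Open the lift-and-slide hatch of a parts case

## Task

In this spare-parts store, open the green parts case on the bench: take its aluminium hatch by the bar pull, lift it off its recessed seat, slide it along between the two channel sides to the blank end without lifting it out over the channel sides, and leave it lying flat on the deck there, clear of the opening. The identical spare cover lying on the bench and the pump housing are not part of the job: leave them where they are.

Things in the scene. Friction and masses are not known exactly. Their poses are not given: they have to be found in the camera images.
- hatch_pull (a point): Centre of the bar pull on the hatch seated in the case: steel bar 84 (point x) x 14 (y) x 14 mm on two posts 72 mm apart. Grip it between the posts, across its 14 mm width, from above; 33 mm free below it. The loose aluminium hatch plate under it is 120 (x) x 110 (y) x 6 mm, 0.3 kg, underside 46 mm below this point, z its upward normal. Seated, the pull is at case (0, -65, 96) mm.
- case: Green steel case, fixed; origin on the bench, z up, y = slide direction. x -78..78, y -135..150 mm. Channel sides 90 mm high, 132 mm apart, full length. Seat: recess y -125..-5, its ledge 50 mm high. Deck: y -5..140, 60 mm high: the pull must rise over 10 mm to slide, under 40 mm to stay in the channel. End walls 60 mm (seat) and 75 mm high. On the deck, opening clear: pull at (0, 50..85, 106).
- spare_pull (a point): Centre of the bar pull of the spare cover, identical to the hatch, lying loose on the bench beside the case (46 mm above the bench). Not to be moved.
- pump: Loose cast pump housing standing on the bench, a round body 92 mm across and 98 mm high with two side ports reaching 62 mm from its axis; origin at the centre of its underside. Not to be moved.

How it is judged:
By the outcome, as a careful person would: the job done as asked, in the order asked, and still so for the second after the job is handed in, with the robot touching nothing.
It also fails if it takes over 32 s, if anything falls off the work surface, if the arm or the gripper's body presses on something with over 40 N, if the wrist force passes 120 N, or if a joint passes its speed limit or range.

## Robot

A 7-joint arm with a two-finger parallel gripper is mounted at the origin on the work surface. World frame = base frame: x ahead of the robot, y to its left, z up, the work surface at z = 0. Lengths are in m, angles in rad, forces in N, time in s.
With the tool pointing down it reaches from about 0.35 to 0.9 m from the base axis. Payload 19.9 kg.
Tool frame: the origin (TCP) lies between the finger pads; the fingertips stand 22 mm ahead of it and the grasp point (between the pads) lies 3 mm ahead of it (bot.nose_length is the distance from the TCP to the fingertips, in m); z points along the fingers, x is the direction in which the jaws open and shut, and the axes are right-handed (so a half turn about z gives the same grasp; the last joint's range is limited). The gripper opens to 85 mm and grips with 20 to 120 N. Pads are 22 mm wide; open, the fingers measure 114 mm over their backs; the gripper's body (76 mm by 85 mm) begins 54 mm behind the grasp point. The pads swing forward as they close: fully open they stand 13 mm farther back than shut.
Start: joints at [1.095, 0.417, -0.01, 1.614, 0.005, 1.111, -0.053], TCP at [0.263, -0.567, 0.253] pointing down, gripper open.
Joint ranges: [-2.81, 2.81], [-0.39, 2.02], [-1.27, 1.25], [0.06, 2.57], [-1.19, 4.33], [0.19, 2], [-2.82, 2.82]. Speed limits (rad/s): [1.89, 1.89, 2.39, 2.39, 3.01, 3.01, 3.01].

## Interface

Orientations are given as a 3x3 rotation matrix whose columns are the frame's x, y, z axes.
In Python, from bench import readout, eyes, bot gives the robot as it stands.
- The arm moves only by the shell command python3 -m inch 'ROWS'. ROWS is JSON, a list of rows, each an object of numbers: "dx", "dy", "dz": the shift along the tool's x, y, z in m; "ax", "ay", "az": the turn, a rotation vector about the tool's x, y, z in rad; "hand": the finger opening in m, from 0 to 0.0854. In form: [{"dx": .., "dy": .., "dz": .., "ax": .., "ay": .., "az": .., "hand": ..}, ...]. A call has 1 to 5 rows; each row is the pose to reach, as a shift and turn from the pose measured when the call began, along the tool's axes at that moment; what a row does not reach only later rows make up. A row lasts 1/8 s, in which the tool goes at most 62.5 mm and 10.7 degrees, less where a joint would pass 70% of its speed; a pose out of reach is approached as far as the arm can. A call with a gripper value outside its range is refused whole. The fingers move at their own pace and stop on an object; the grip force is fixed at half the most. Time passes only in rows, so rows that repeat a pose let the fingers close. It gives the time, the measured TCP pose, the force and the opening at its end, in the units of the state.
- readout.get_obs(): the state, without advancing time (a new reading comes with each control period).
- eyes.camera(name): name is "scene" or "top" or "wrist"; returns (picture, depth): 480x640x3 uint8, red, green, blue; 480x640 float32, m along the optical axis (not along the pixel's ray), 0 where there is no reading.
- eyes.camera_model(name): a dict with "K" (3x3 intrinsics, pixels), "dist_coeffs" ([k1, k2, p1, p2, k3] as OpenCV has them; the pictures are not rectified), "rvec" (rotation vector, rad) and "tvec" (3), from world to camera coordinates, as OpenCV has them. Camera axes: x right, y down, z forward; pixel columns grow to the right and rows downward; lengths in m; the calibration is good to about 2 mm. A picture is of the moment at which its call begins: read the wrist's pose just before it. camera_model takes no time and is no camera call; for the wrist camera it gives the pose at the moment of the call.
- bot.finish_job(): hands the job in, once; it reports no verdict.
Trained networks look in the newest picture that a camera, given by its name, has taken for a name from the list of things; names that differ only in an ending like _2 or _b are one class to them, and where a whole thing is asked for, a point or a joint stands for the part that bears it (a point fixed in the world has none). Each returns a list of dicts, best first, with "score" (0 to 1); they miss things now and then, are a little off and sometimes report something else, mostly with a low value. They report only what shows in the picture. A call takes as long as a camera call.
- eyes.spot_in(camera, query): "bbox" ([left, top, width, height] in pixels, round what is visible of it).
- eyes.regions_of(camera, query): "pixels" (480x640 bool, what is visible of it) and "bbox" ([left, top, width, height] in pixels, round what is visible of it).
- eyes.place_of(camera, query): "location" ([row, column] in pixels: a listed point, or the origin of a listed thing).
The state is a dict: "t": time; "joint_positions": joint angles; "joint_vel": joint speeds; "tau": joint torques, N m; "position": TCP position; "tcp_rot": TCP orientation; "contact_force": force on the tool from outside, world axes, zero at the start; "ft_torque": the same for the moment, N m; "width": opening from 0.0 (shut) to 1.0 (fully open).
Only numpy, scipy, OpenCV 4.12 (cv2) and the standard library are available. Lean on these libraries where they do the work, as an engineer would, in place of code of your own. Each camera call takes 0.05 s, during which the arm holds its last target. There are 200 camera calls.

## Working session

There is one attempt and no reset: what is moved stays moved. The work goes in short steps, Python scripts to look and compute and a shell command to move; the robot and the scene stay as the last step left them, time stands still between calls to the robot, and variables do not carry over. Pictures are saved under pics/ and viewed, about 8 in all and at most 12, crops included, and the job is handed in when it is done.

```bash
mkdir -p pics; ls; cat > h.py <<'E'
import numpy as np, cv2
from bench import readout, eyes, bot
def cam(n):
    m=eyes.camera_model(n); p,d=eyes.camera(n); return m,p,d
def ray(m,uv):
    K=np.array(m["K"],float);D=np.array(m["dist_coeffs"],float)
    R,_=cv2.Rodrigues(np.array(m["rvec"],float)); t=np.array(m["tvec"],float).ravel()
    q=cv2.undistortPoints(np.array(uv,float).reshape(-1,1,2),K,D).reshape(-1,2)
    d=np.c_[q,np.ones(len(q))]
    return -R.T@t,(R.T@d.T).T,R,t
def at_z(m,uv,z):
    o,d,_,_=ray(m,uv); return o+d*((z-o[2])/d[:,2])[:,None]
def at_d(m,uv,depth):
    o,d,_,_=ray(m,uv); return o+d*np.array(depth)[:,None]
E
python3 - <<'E'
from h import *
o=readout.get_obs(); print(o["t"],o["position"],np.round(o["tcp_rot"],3).tolist(),o["width"])
for n in ["top","scene"]:
    m,p,d=cam(n); im=p[:,:,::-1].copy()
    for q in ["hatch_pull","spare_pull","case","pump"]:
        for r in eyes.place_of(n,q)[:3]:
            v,u=r["location"]; dd=d[int(v),int(u)]
            print(n,q,round(r["score"],2),round(u),round(v),np.round(at_d(m,[[u,v]],[dd])[0],3) if dd>0 else None)
            cv2.circle(im,(int(u),int(v)),4,(0,0,255),1);cv2.putText(im,q[:3],(int(u)+4,int(v)),0,.4,(0,0,255))
    cv2.imwrite(f"pics/{n}1.png",im)
E
```

```text
pics
0.0 [ 0.26312759 -0.56655706  0.25264288] [[0.421, -0.907, -0.001], [-0.907, -0.421, 0.001], [-0.001, 0.0, -1.0]] 1.0009986960148227
top hatch_pull 0.78 368 243 [ 0.526 -0.102  0.103]
top spare_pull 0.72 156 280 [0.449 0.395 0.047]
top case 0.7 343 233 [ 0.557 -0.049  0.062]
top pump 0.96 480 256 [ 0.498 -0.36   0.081]
scene hatch_pull 0.63 277 226 [ 0.527 -0.099  0.101]
scene spare_pull 0.96 511 262 [0.452 0.386 0.047]
scene spare_pull 0.48 277 228 [ 0.535 -0.096  0.101]
scene case 0.87 294 279 [ 0.665 -0.021  0.089]
scene pump 0.62 160 236 [ 0.538 -0.375  0.028]
scene pump 0.19 296 280 [ 0.668 -0.014  0.091]
```

View pics/top1.png

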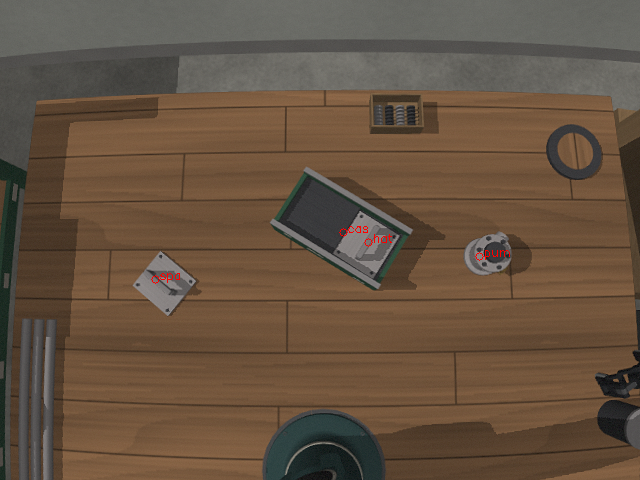

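View pics/scene1.png

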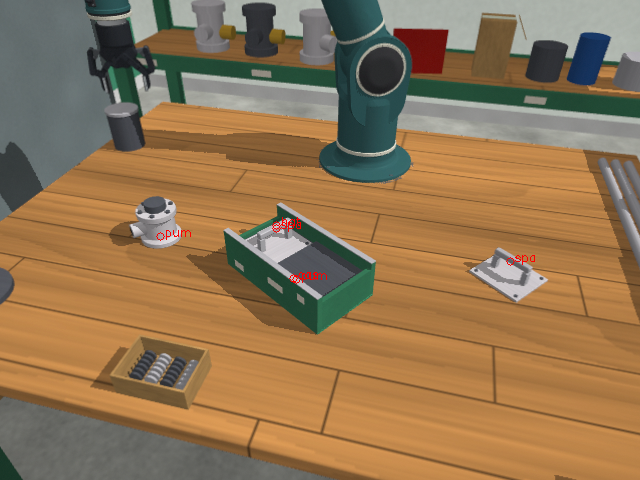

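The hatch sits at the near-right end of the case (top 368,243). The deck runs up-left to about (300,190), the spare is at (163,283) and the pump at (488,253). Next I'll measure the case pose from depth.

```bash
cat >> h.py <<'E'
def rel(target,yaw):
    """tool-frame shift to world target, and az to bring tool x to world yaw (mod pi), tilt fix"""
    o=readout.get_obs(); R=np.array(o["tcp_rot"]); s=R.T@(np.array(target)-np.array(o["position"]))
    from scipy.spatial.transform import Rotation as Q
    out=[]
    for y in (yaw,yaw+np.pi):
        c,n=np.cos(y),np.sin(y); T=np.array([[c,n,0],[n,-c,0],[0,0,-1.]])
        out.append(np.round(Q.from_matrix(R.T@T).as_rotvec(),3))
    return np.round(s,4),out
E
python3 - <<'E'
from h import *
m,p,d=cam("top")
vv,uu=np.mgrid[140:310,250:430]; uv=np.c_[uu.ravel(),vv.ravel()]; dd=d[140:310,250:430].ravel()
P=at_d(m,uv,dd)
s=P[(P[:,2]>.084)&(P[:,2]<.096)]
r=cv2.minAreaRect((s[:,:2]*1000).astype(np.float32)); print(len(s),r,np.round(cv2.boxPoints(r)).tolist())
pl=P[(P[:,2]>.0965)]; print(len(pl),pl.mean(0) if len(pl) else 0)
h=P[(P[:,2]>.048)&(P[:,2]<.066)]; print(len(h))
b=P[(P[:,2]<.01)&(P[:,2]>-.02)]; print("bench z",np.median(b[:,2]))
k=np.array(cv2.boxPoints(r))/1000
e=k[1]-k[0],k[2]-k[1]; L=max(e,key=np.linalg.norm); y=L/np.linalg.norm(L); y=y if y[1]>0 else -y
x=np.array([y[1],-y[0]]); c=np.array(r[0])/1000; O=c-0.0075*y
print("yaw y",np.arctan2(y[1],y[0]),"O",O,"pull exp",O-.065*y)
yaw=np.arctan2(y[1],y[0]); t=O-.065*y
print(rel([t[0],t[1],.25],yaw))
E
```

```text
1469 ((567.5645141601562, -42.42034912109375), (283.9173889160156, 157.977783203125), 57.959903717041016) [[425.0, -121.0], [559.0, -205.0], [710.0, 36.0], [576.0, 120.0]]
370 [ 0.47843383 -0.06603602  0.44518611]
6229
bench z 0.0004604611299081629
yaw y 1.0115913 O [ 0.56358567 -0.04877793] pull exp [ 0.52910236 -0.10387694]
(array([-0.3079, -0.4361,  0.0033]), [array([-0.   ,  0.   , -2.148]), array([0.   , 0.   , 0.994])])
```

```bash
python3 -m inch '[{"dx":-0.033,"dy":-0.047,"dz":0,"az":0.11},{"dx":-0.068,"dy":-0.096,"dz":0,"az":0.22},{"dx":-0.103,"dy":-0.146,"dz":0,"az":0.33},{"dx":-0.138,"dy":-0.196,"dz":0,"az":0.44},{"dx":-0.173,"dy":-0.246,"dz":0,"az":0.55}]'; python3 - <<'E'
from h import *
print(rel([.529,-.104,.25],1.0116))
E
```

```text
(array([-0.3078, -0.436 ,  0.0033]), [array([-0.   ,  0.   , -2.148]), array([0.   , 0.   , 0.994])])$[0]: bad value
```

```bash
python3 -m inch '[{"dx":-0.033,"dy":-0.047,"dz":0.0,"ax":0.0,"ay":0.0,"az":0.11,"hand":0.085},{"dx":-0.068,"dy":-0.096,"dz":0.0,"ax":0.0,"ay":0.0,"az":0.22,"hand":0.085},{"dx":-0.103,"dy":-0.146,"dz":0.0,"ax":0.0,"ay":0.0,"az":0.33,"hand":0.085},{"dx":-0.138,"dy":-0.196,"dz":0.0,"ax":0.0,"ay":0.0,"az":0.44,"hand":0.085},{"dx":-0.173,"dy":-0.246,"dz":0.0,"ax":0.0,"ay":0.0,"az":0.55,"hand":0.085}]'; python3 - <<'E'
from h import *
print(rel([.529,-.104,.25],1.0116))
E
```

```text
t: 1.18
position: [0.4143, -0.3045, 0.2535]
tcp_rot: [[-0.119, -0.993, 0.0], [-0.993, 0.119, -0.0], [0.0, -0.0, -1.0]]
contact_force: [1.8, -0.6, 0.7]
width: 0.998
(array([-0.2127, -0.0901,  0.0035]), [array([ 0.000e+00, -1.000e-03, -2.701e+00]), array([-0.  , -0.  ,  0.44])])
```

```bash
python3 -m inch '[{"dx":-0.05,"dy":-0.021,"dz":0.0,"ax":0.0,"ay":0.0,"az":0.11,"hand":0.085},{"dx":-0.10,"dy":-0.042,"dz":0.01,"ax":0.0,"ay":0.0,"az":0.22,"hand":0.085},{"dx":-0.15,"dy":-0.064,"dz":0.02,"ax":0.0,"ay":0.0,"az":0.33,"hand":0.085},{"dx":-0.2127,"dy":-0.0901,"dz":0.02,"ax":0.0,"ay":0.0,"az":0.44,"hand":0.085},{"dx":-0.2127,"dy":-0.0901,"dz":0.02,"ax":0.0,"ay":0.0,"az":0.44,"hand":0.085}]'; python3 - <<'E'
from h import *
m,p,d=cam("wrist"); im=p[:,:,::-1].copy()
for r in eyes.place_of("wrist","hatch_pull")[:2]:
    v,u=r["location"]; print(r["score"],u,v,d[int(v),int(u)],at_z(m,[[u,v]],.103),at_d(m,[[u,v]],[d[int(v),int(u)]]))
    cv2.circle(im,(int(u),int(v)),4,(0,0,255),1)
cv2.imwrite("pics/w1.png",im)
vv,uu=np.mgrid[0:480:2,0:640:2]; uv=np.c_[uu.ravel(),vv.ravel()]; dd=d[::2,::2].ravel()
P=at_d(m,uv,dd)[dd>0]
s=P[(P[:,2]>.0985)&(P[:,2]<.108)&(np.hypot(P[:,0]-.529,P[:,1]+.104)<.06)]
r=cv2.minAreaRect((s[:,:2]*1000).astype(np.float32)); print(len(s),r,s.mean(0),cv2.boxPoints(r).round(1).tolist())
print(np.histogram(s[:,2],8))
print(rel([.529,-.104,.099],1.0116))
E
```

```text
t: 1.8
position: [0.5305, -0.0994, 0.2334]
tcp_rot: [[-0.527, -0.85, 0.001], [-0.85, 0.527, 0.001], [-0.001, -0.0, -1.0]]
contact_force: [-0.5, 0.0, 0.2]
width: 1.0
0.26 264.5 205.3 0.30505517 [[ 0.57273591 -0.0758407   0.103     ]] [[ 0.56793129 -0.06337953  0.05477083]]
483 ((529.6255493164062, -100.29548645019531), (13.886917114257812, 83.4220199584961), 56.726627349853516) [ 0.53201089 -0.10175115  0.1025794 ] [[490.8999938964844, -83.19999694824219], [560.7000122070312, -129.0], [568.2999877929688, -117.4000015258789], [498.6000061035156, -71.5999984741211]]
(array([ 11,  21,  63, 141, 163,  74,   9,   1]), array([0.09939348, 0.10020426, 0.10101504, 0.10182583, 0.10263661,
       0.1034474 , 0.10425818, 0.10506897, 0.10587975]))
(array([ 0.0008, -0.0002,  0.1345]), [array([ 0.000e+00, -1.000e-03, -3.139e+00]), array([-0.   , -0.   ,  0.003])])
```

View pics/w1.png

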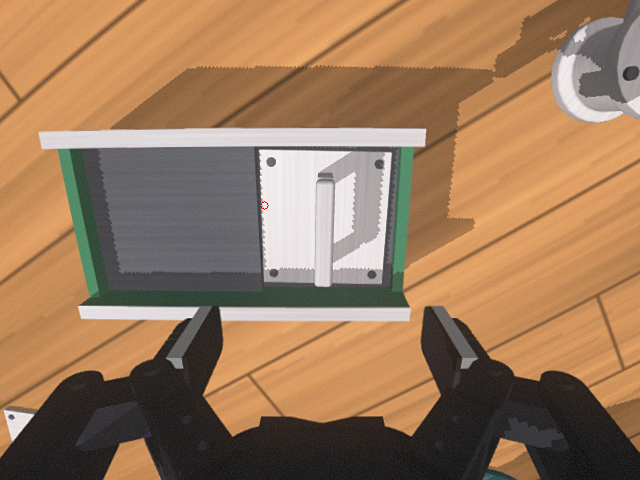

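Full bar seen at (325,230) in the wrist view, measuring 83 x 14 mm at (0.530,-0.100). The network's point at (264,205) is wrong and scored low. Descending onto the measured bar.

```bash
python3 -m inch '[{"dx":-0.0012,"dy":0.0004,"dz":0.05,"ax":0.0,"ay":0.0,"az":0.0,"hand":0.085},{"dx":-0.0012,"dy":0.0004,"dz":0.095,"ax":0.0,"ay":0.0,"az":0.0,"hand":0.085},{"dx":-0.0012,"dy":0.0004,"dz":0.125,"ax":0.0,"ay":0.0,"az":0.0,"hand":0.06},{"dx":-0.0012,"dy":0.0004,"dz":0.136,"ax":0.0,"ay":0.0,"az":0.0,"hand":0.05},{"dx":-0.0012,"dy":0.0004,"dz":0.136,"ax":0.0,"ay":0.0,"az":0.0,"hand":0.04}]'; python3 - <<'E'
from h import *
o=readout.get_obs();print(o["t"],o["position"])
m,p,d=cam("wrist"); cv2.imwrite("pics/w2.png",p[:,:,::-1])
E
```

```text
t: 2.52
position: [0.5294, -0.1028, 0.0977]
tcp_rot: [[-0.529, -0.849, 0.0], [-0.849, 0.529, -0.0], [0.0, -0.0, -1.0]]
contact_force: [0.7, -0.6, 0.7]
width: 0.465
2.525 [ 0.52940557 -0.10279356  0.09766528]
```

View pics/w2.png

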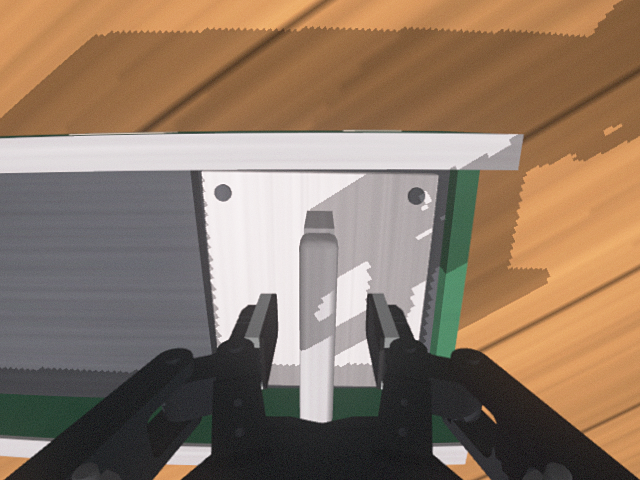

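The pads (265 and 375) straddle the bar (318) evenly, so I'll close.

```bash
python3 -m inch '[{"dx":0.0,"dy":0.0,"dz":0.0,"ax":0.0,"ay":0.0,"az":0.0,"hand":0.0},{"dx":0.0,"dy":0.0,"dz":0.0,"ax":0.0,"ay":0.0,"az":0.0,"hand":0.0},{"dx":0.0,"dy":0.0,"dz":0.0,"ax":0.0,"ay":0.0,"az":0.0,"hand":0.0},{"dx":0.0,"dy":0.0,"dz":0.0,"ax":0.0,"ay":0.0,"az":0.0,"hand":0.0}]'
```

```text
t: 3.08
position: [0.5306, -0.103, 0.0997]
tcp_rot: [[-0.529, -0.848, 0.003], [-0.848, 0.529, -0.001], [-0.001, -0.003, -1.0]]
contact_force: [-3.3, -1.1, 11.4]
width: 0.149
```

```bash
python3 -m inch '[{"dx":0.0,"dy":0.0,"dz":-0.01,"ax":0.0,"ay":0.0,"az":0.0,"hand":0.0},{"dx":0.0,"dy":0.0,"dz":-0.022,"ax":0.0,"ay":0.0,"az":0.0,"hand":0.0},{"dx":0.0,"dy":0.0,"dz":-0.022,"ax":0.0,"ay":0.0,"az":0.0,"hand":0.0}]'; python3 - <<'E'
from h import *
for n in ["wrist","scene"]:
    m,p,d=cam(n); im=p if n=="wrist" else cv2.resize(p[180:350,190:410],None,fx=3,fy=3)
    cv2.imwrite(f"pics/{n}3.png",im[:,:,::-1])
    if n=="scene":
        pass
o=readout.get_obs();print(o["position"],np.array(o["tcp_rot"]).round(4).tolist(),o["contact_force"])
E
```

```text
t: 3.45
position: [0.5311, -0.103, 0.1231]
tcp_rot: [[-0.529, -0.848, 0.005], [-0.848, 0.529, -0.001], [-0.002, -0.005, -1.0]]
contact_force: [-0.0, 0.3, -4.0]
width: 0.15
[ 0.53050147 -0.10296487  0.12190371] [[-0.5292, -0.8485, 0.0036], [-0.8485, 0.5292, -0.0012], [-0.0009, -0.0037, -1.0]] [ 0.3073046   0.91666528 -3.38812495]
```

View pics/wrist3.png

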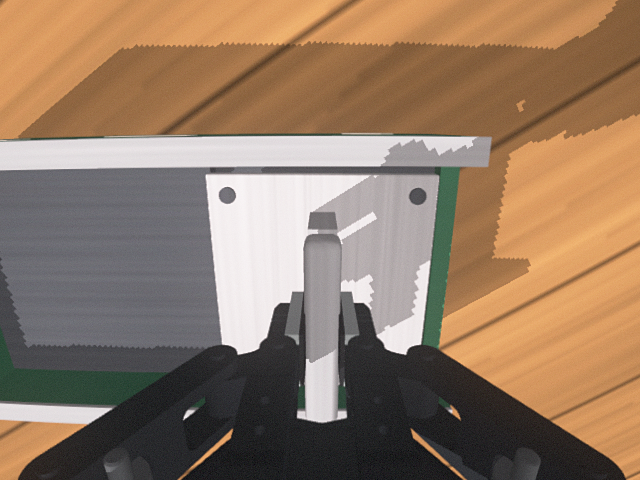

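View pics/scene3.png

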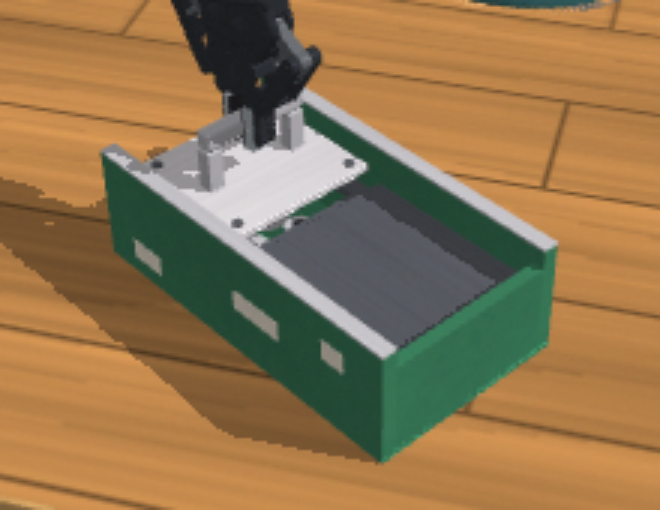

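Hatch held level about 22 mm up, with its edges parallel to the rails (wrist rows 174 and 167). I'll check the side clearance from depth.

```bash
python3 - <<'E'
from h import *
m,p,d=cam("wrist"); o=readout.get_obs(); R=np.array(o["tcp_rot"]);c=np.array(o["position"]);print(c)
vv,uu=np.mgrid[0:480,0:640]; uv=np.c_[uu.ravel(),vv.ravel()]; dd=d.ravel()
P=at_d(m,uv,dd); ok=dd>0
L=(P-c)@R  # tool coords
z=P[:,2]
a=ok&(z>.086)&(z<.095)&(L[:,0]>-.3)&(L[:,0]<.1)&(abs(L[:,1])<.1)
for lo in np.arange(-.2,.1,.03):
    b=a&(L[:,0]>lo)&(L[:,0]<lo+.03)
    f=b&(L[:,1]<-.04); n=b&(L[:,1]>.04)
    g=lambda s:np.round(np.percentile(L[s,1],[2,98])*1000,1) if s.sum()>20 else None
    print("rail",round(lo,2),g(f),g(n))
h=ok&(z>.069)&(z<.084)&(abs(L[:,0])<.06)&(abs(L[:,1])<.064)&(p.reshape(-1,3).min(1)>130)
for lo in (-.055,-.03,0,.03):
    b=h&(L[:,0]>lo)&(L[:,0]<lo+.02)
    print("plate",lo,b.sum(),np.round(np.percentile(L[b,1],[1,99])*1000,1),np.median(z[b]))
print(np.round(np.percentile(L[h,0],[1,99])*1000,1))
E
```

```text
[ 0.53036151 -0.10290981  0.12162464]
rail -0.2 None [67.9 81.3]
rail -0.17 [-74.3 -63.2] [67.9 81.1]
rail -0.14 [-75.2 -63.2] [67.8 80.3]
rail -0.11 [-75.2 -63.2] None
rail -0.08 [-75.2 -63.1] [67.8 74.4]
rail -0.05 [-75.4 -63.5] None
rail -0.02 [-75.7 -63.5] [67.5 73.9]
rail 0.01 [-75.7 -63.5] [68.  72.6]
rail 0.04 [-75.5 -63.5] [67.5 69.4]
rail 0.07 [-74.9 -63.3] None
rail 0.1 None None
plate -0.055 6652 [-57.1  37.6] 0.07806991264825708
plate -0.03 5252 [-57.1  16.1] 0.07808569674049134
plate 0 3569 [-57.3   6.4] 0.07808082330170171
plate 0.03 6592 [-56.6  37.9] 0.07801430226037548
[-54.1  53.1]
```

```bash
python3 -m inch '[{"dx":-0.025,"dy":0.0,"dz":0.0,"ax":0.0,"ay":0.0,"az":0.0,"hand":0.0},{"dx":-0.055,"dy":0.0,"dz":0.0,"ax":0.0,"ay":0.0,"az":0.0,"hand":0.0},{"dx":-0.085,"dy":0.0,"dz":0.0,"ax":0.0,"ay":0.0,"az":0.0,"hand":0.0},{"dx":-0.115,"dy":0.0,"dz":0.0,"ax":0.0,"ay":0.0,"az":0.0,"hand":0.0},{"dx":-0.132,"dy":0.0,"dz":0.0,"ax":0.0,"ay":0.0,"az":0.0,"hand":0.0}]'; python3 -m inch '[{"dx":0.0,"dy":0.0,"dz":0.0,"ax":0.0,"ay":0.0,"az":0.0,"hand":0.0}]'
python3 - <<'E'
from h import *
o=readout.get_obs();print(o["position"],o["width"])
m,p,d=cam("wrist"); cv2.imwrite("pics/w4.png",p[:,:,::-1])
E
```

```text
t: 4.22
position: [0.6005, 0.0105, 0.1212]
tcp_rot: [[-0.528, -0.849, 0.002], [-0.849, 0.528, -0.001], [-0.001, -0.002, -1.0]]
contact_force: [-0.6, -0.6, -3.8]
width: 0.152
t: 4.35
position: [0.6005, 0.0113, 0.1207]
tcp_rot: [[-0.527, -0.85, 0.002], [-0.85, 0.527, -0.001], [-0.0, -0.002, -1.0]]
contact_force: [-0.7, -1.1, -4.3]
width: 0.152
[0.60050446 0.01125473 0.12074536] 0.1516679157752381
```

View pics/w4.png

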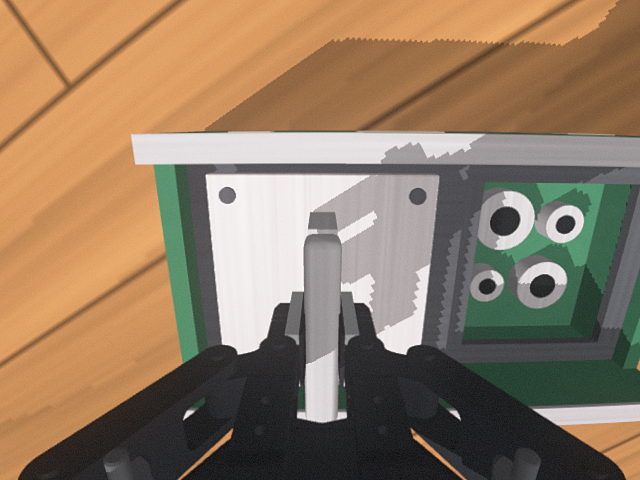

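The hatch is over the deck with gaps at both ends, and the opening is clear (right of column 440). Lowering.

```bash
python3 -m inch '[{"dx":0.0,"dy":0.0,"dz":0.005,"ax":0.0,"ay":0.0,"az":0.0,"hand":0.0},{"dx":0.0,"dy":0.0,"dz":0.009,"ax":0.0,"ay":0.0,"az":0.0,"hand":0.0},{"dx":0.0,"dy":0.0,"dz":0.0112,"ax":0.0,"ay":0.0,"az":0.0,"hand":0.0},{"dx":0.0,"dy":0.0,"dz":0.0112,"ax":0.0,"ay":0.0,"az":0.0,"hand":0.0}]'
```

```text
t: 4.9
position: [0.6, 0.0098, 0.1098]
tcp_rot: [[-0.528, -0.849, 0.001], [-0.849, 0.528, -0.001], [0.0, -0.002, -1.0]]
contact_force: [-3.9, -1.4, 4.9]
width: 0.15
```

Contact is light (about +5 N up). Releasing, then rising straight up.

```bash
python3 -m inch '[{"dx":0.0,"dy":0.0,"dz":0.0,"ax":0.0,"ay":0.0,"az":0.0,"hand":0.03},{"dx":0.0,"dy":0.0,"dz":0.0,"ax":0.0,"ay":0.0,"az":0.0,"hand":0.05},{"dx":0.0,"dy":0.0,"dz":0.0,"ax":0.0,"ay":0.0,"az":0.0,"hand":0.05}]'; python3 -m inch '[{"dx":0.0,"dy":0.0,"dz":-0.02,"ax":0.0,"ay":0.0,"az":0.0,"hand":0.05},{"dx":0.0,"dy":0.0,"dz":-0.06,"ax":0.0,"ay":0.0,"az":0.0,"hand":0.05},{"dx":0.0,"dy":0.0,"dz":-0.11,"ax":0.0,"ay":0.0,"az":0.0,"hand":0.05},{"dx":0.0,"dy":0.0,"dz":-0.15,"ax":0.0,"ay":0.0,"az":0.0,"hand":0.05},{"dx":0.0,"dy":0.0,"dz":-0.15,"ax":0.0,"ay":0.0,"az":0.0,"hand":0.05}]'
python3 - <<'E'
from h import *
m,p,d=cam("wrist"); cv2.imwrite("pics/w5.png",p[:,:,::-1])
vv,uu=np.mgrid[0:480:2,0:640:2]; uv=np.c_[uu.ravel(),vv.ravel()]; dd=d[::2,::2].ravel(); c=p[::2,::2].reshape(-1,3)
P=at_d(m,uv,dd); near=(dd>0)&(np.hypot(P[:,0]-.6,P[:,1]-.01)<.09)
s=P[near&(P[:,2]>.108)&(P[:,2]<.118)]; r=cv2.minAreaRect((s[:,:2]*1000).astype(np.float32)); print("bar",len(s),r,np.median(s[:,2]))
h=P[near&(c.min(1)>130)&(P[:,2]>.055)&(P[:,2]<.078)]; q=np.c_[h[:,:2],np.ones(len(h))]; print("plate z",np.median(h[:,2]),"slopes",np.linalg.lstsq(q,h[:,2],rcond=None)[0])
# rails in case axes -> pull in case coords
y=np.array([.529,.8485]);x=np.array([y[1],-y[0]])
rl=P[(dd>0)&(P[:,2]>.085)&(P[:,2]<.095)&(np.hypot(P[:,0]-.565,P[:,1]+.045)<.18)][:,:2]
b=np.array(r[0])/1000; print("rail rel pull x",np.percentile((rl-b)@x,[1,99]),"y",np.percentile((rl-b)@y,[.5,99.5]))
m,p,d=cam("top")
for n in("spare_pull","pump"):
    e=eyes.place_of("top",n)[:1]
    for k in e:
        v,u=k["location"];print(n,u,v,at_d(m,[[u,v]],[d[int(v),int(u)]]))
E
```

```text
t: 5.28
position: [0.6001, 0.0098, 0.1099]
tcp_rot: [[-0.528, -0.849, 0.002], [-0.849, 0.528, -0.001], [0.0, -0.002, -1.0]]
contact_force: [0.5, -0.3, 0.6]
width: 0.583
t: 5.9
position: [0.6011, 0.0102, 0.2646]
tcp_rot: [[-0.528, -0.849, 0.008], [-0.849, 0.528, -0.001], [-0.003, -0.007, -1.0]]
contact_force: [-1.2, 1.5, -0.8]
width: 0.586
bar 412 ((598.5750122070312, 10.713138580322266), (12.954547882080078, 81.11570739746094), 57.798553466796875) 0.11274816479487604
plate z 0.06599424949244936 slopes [-0.00593144  0.00378637  0.06943543]
rail rel pull x [-0.07867105  0.07773717] y [-0.20165188  0.08002912]
spare_pull 157.2 280.2 [[0.44675847 0.39065654 0.04877606]]
pump 478.9 255.5 [[ 0.49938417 -0.35800568  0.08114647]]
```

View pics/w5.png

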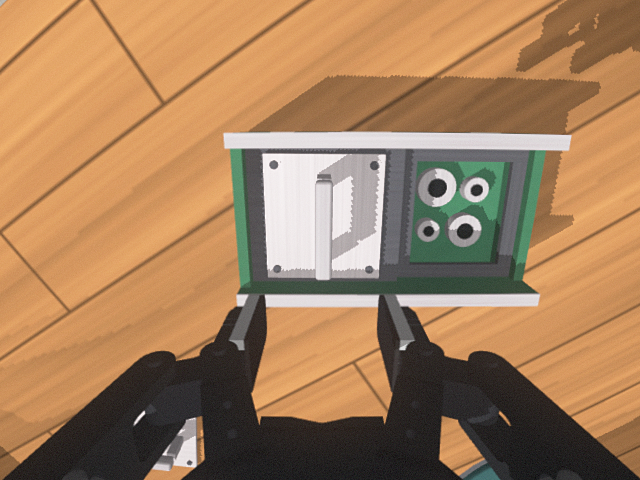

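The picture shows the hatch flat on the deck (263–385, 152–280) and the opening fully clear. By measurement the pull is at case y ≈ 67–70 mm and the plate top at 66 mm. Handing in.

```bash
python3 -c "
from bench import bot
print(bot.finish_job())"
```

```text
the job is handed in; nothing more can be done
None
```

The hatch is off its seat and lying flat on the deck at the blank end, clear of the opening. I handed the job in at about 6 s on the robot's clock. I gripped the bar pull from above, lifted the hatch about 22 mm and slid it 132 mm between the channel sides. I then lowered it with light contact (about 5 N), released it and raised the gripper clear.

**Last checks:**
- **Position:** the pull is at about case y 67–70 mm (allowed 50–85) and centred between the channel sides to within about 1 mm.
- **Lying flat:** the plate top measured 66 mm high, which matches the hatch resting on the deck, with a tilt under 0.5°.
- **Bystanders:** the spare cover and the pump read the same as at the start, within a few mm of network noise.

**What disagreed:**
- **Wrist network:** it placed the pull wrongly, with a low score, so I used my own depth measurement of the bar.
- **Grasp position:** the top and wrist cameras differed by about 3 mm, and I took a point between them.
- **First move:** that command was refused because it left out some of the row's values; the arm did not move.

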